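Clamp the lid of the anaerobic jar

TASK

Close the loaded culture jar: with a fingertip, push the swung-out clamp bar round until it lies across the lid, home against its catch post, and only then push the arms of the three-armed wheel round clockwise (seen from above) until the pad bears on the lid and the wheel comes to its stop. Do not drive the wheel hard against the stop. Nothing is lifted or carried: the lid stays seated on the jar and the bottles, dish and beaker stay where they stand.

Things in the scene. Friction and masses are not known exactly. Their poses are not given: they have to be found in the camera images.
- clamp_frame: Fixed foot plate (236 x 130 mm, grey) carrying a clear jar 104 mm across with petri dishes in it, a pivot post and a catch post. Origin on the bench surface under the jar's axis. Its +x axis points from the jar axis to the pivot post (80 mm away); the catch post stands on the -x side, its axis at x = -78 mm, y = +13 mm, top at 174 mm, its open side towards -y, from where the bar swings in. z up
- bridge (a joint): angle of the clamp bar about the upright pivot post: 0 = across the lid against the catch (a stop, and the bar then points along -x of clamp_frame), growing counter-clockwise seen from above as it is swung away from the lid, up to 1.6 rad; starts swung away. A stiff pivot (0.3 N m friction, about 2 N at its free end) that stays where it is left
- bridge_pivot (a point): the pivot axis of the clamp bar, at the bar's mid height, 152 mm above the bench
- bridge_end (a point): point on the clamp bar's free end, 190 mm from the pivot, at the bar's mid height (152 mm above the bench). The bar is steel, 18 mm wide, 20 mm high; from 153 to 203 mm from the pivot it wears a black grip sleeve 22 mm wide, 24 mm high (140 to 164 mm above the bench). The wheel rides on the bar 80 mm from the pivot; beyond 145 mm from the pivot the bar is clear of it
- wheel (a joint): turn of the three-armed wheel on its screw: 0 = backed right out, grows clockwise seen from above; the pad meets the lid at about 7.5 rad and the wheel reaches its stop at 7.854 rad, where one arm points to the bar's free end. Starts between 0 and 2.5. Light friction (0.06 N m), stays where it is left; the wheel sinks 6 mm per turn
- wheel_hub (a point): centre of the wheel on its axis, at the mid height of its arms (207 mm above the bench when backed out, 199.5 mm at the stop). Hub 28 mm across. Under the wheel the bar's boss, 34 mm across, reaches 169 mm above the bench
- wheel_arm0 (a point): centre of the black ball (17 mm across) that ends one of the wheel's three equal arms, 52 mm from the axis; the arms are level steel rods 9 mm thick, 120 degrees apart
- wheel_arm1 (a point): the same for the second arm
- wheel_arm2 (a point): the same for the third arm
- pressure_pad: black rubber pad, 30 mm across, under the wheel's screw beneath the bar; goes down with the screw and presses on the lid. Origin on the screw's axis, at bench level when backed out
- lid: loose white lid, 112 mm across, with two small brass nipples on its +y side, beyond the pad's sweep; origin at its centre, level with the jar's rim (113 mm above the bench) when seated; its top is 128 mm above the bench, the nipples reach 139 mm
- bottle_l: culture bottle with a foam-capped neck, 54 mm across, 119 mm tall, standing loose; bystander. Origin at its foot
- bottle_r: a second such bottle, 52 mm across, 122 mm tall, standing loose; bystander. Origin at its foot
- dish: petri dish, 58 mm across, 15 mm high, loose; bystander. Origin at its underside
- beaker: glass beaker, 74 mm across, 93 mm tall, loose; bystander. Origin at its underside
Things that resemble listed ones, but are neither listed nor needed, are in the scene too. Of the things that look like the lid, the larger one is meant.

How it is judged:
By the outcome, as a careful person would: the job done as asked, in the order asked, and still so for the second after the job is handed in, with the robot touching nothing.
It also fails if it takes over 72 s, if anything falls off the work surface, if the arm or the gripper's body presses on something with over 40 N, if the wrist force passes 120 N, or if a joint passes its speed limit or range.

ROBOT

A 7-joint arm with a two-finger parallel gripper is mounted at the origin on a cart in front of the work surface, level with it; the furniture and walls round the work are solid. World frame = base frame: x ahead of the robot, y to its left, z up, the work surface at z = 0. Lengths are in m, angles in rad, forces in N, time in s.
With the tool pointing down it reaches from about 0.425 to 0.875 m from the base axis. Payload 8.4 kg.
Tool frame: the origin (TCP) lies on the front face of the gripper's body, between the roots of the fingers; the fingertips stand arm.finger_overhang ahead of it and the grasp point (between the pads) lies 54 mm ahead of it (arm.finger_overhang is the distance from the TCP to the fingertips, in m); z points along the fingers, y is the line along which they close (so a half turn about z gives the same grasp; the last joint's range is limited). The gripper opens to 85 mm and grips with 20 to 120 N. Pads are 22 mm wide; open, the fingers measure 114 mm over their backs; the gripper's body (76 mm by 85 mm) begins 54 mm behind the grasp point. The pads swing forward as they close: fully open they stand 13 mm farther back than shut.
Start: joints at [1.121, 0.333, 0.04, 1.465, -0.013, 1.343, -0.059], TCP at [0.223, -0.61, 0.304] pointing down, gripper open.
Joint ranges: [-2.58, 2.58], [-0.38, 2.09], [-1.3, 1.39], [0.25, 2.4], [-1.5, 4.64], [0.08, 2.09], [-2.65, 2.65]. Speed limits (rad/s): [2.22, 2.22, 2.79, 2.79, 3.14, 3.14, 3.14].

INTERFACE

Orientations are given as a rotation vector (axis times angle).
In Python, from bench import status, optics, job, arm gives the robot as it stands.
- The arm moves only by the shell command python3 -m jog 'ROWS' [OPENING] [FORCE]. ROWS is JSON, a list of rows, each an object with "translation": the shift along the tool's x, y, z in m, a list of three; "dr": the turn, a rotation vector about the tool's x, y, z in degrees, a list of three. In form: [{"translation": [dx, dy, dz], "dr": [wx, wy, wz]}, ...]. A call has 1 to 12 rows; each row is the pose to reach, as a shift and turn from the pose commanded when the call began, along the tool's axes at that moment; what a row does not reach only later rows make up. A row lasts 1/8 s, in which the tool goes at most 62.5 mm and 10.7 degrees, less where a joint would pass 70% of its speed; a pose out of reach is approached as far as the arm can. A call with a gripper value outside its range is refused whole. OPENING is the closure, from 0 (fully open) to 1 (shut), set as the call begins (- or left out, the last holds). The fingers move at their own pace and stop on an object; FORCE is the grip in N (left out, the last holds). Time passes only in rows, so rows that repeat a pose let the fingers close. It gives the time, the measured TCP pose, the force, the opening and the grip force at its end, in the units of the state.
- status.get_obs(): the state, without advancing time (a new reading comes with each control period).
- optics.camera(name): name is "scene" or "top" or "wrist"; returns a dict with "img" (400x640x3 uint8, red, green, blue), "z_map" (400x640 float32, m along the optical axis (not along the pixel's ray), 0 where there is no reading), "camera_matrix" (3x3 intrinsics, pixels), "extrinsics" (4x4, takes a point from camera to world coordinates); the wrist camera has in their place "mount" (4x4, takes a point from camera to tool coordinates, whose origin is the TCP and whose axes are the flange's). Camera axes: x right, y down, z forward; pixel columns grow to the right and rows downward; lengths in m; the calibration is good to about 2 mm. A picture is of the moment at which its call begins: read the wrist's pose just before it.
- job.hand_in(): hands the job in; it is judged then, once.
The state is a dict: "clock": time; "joints": joint angles; "qvel": joint speeds; "joint_efforts": joint torques, N m; "tool_pos": TCP position; "tcp_rot": TCP orientation; "contact_force": force on the tool from outside, world axes, zero at the start; "wrist_torque": the same for the moment, N m; "width": opening from 0.0 (shut) to 1.0 (fully open); "gripper_force": force on a finger pad.
Only numpy, scipy, OpenCV 4.12 (cv2) and the standard library are available. Lean on these libraries where they do the work, as an engineer would, in place of code of your own. Each camera call takes 0.05 s, during which the arm holds its last target. There are 200 camera calls.

## Working session

There is one attempt and no reset: what is moved stays moved. The work goes in short steps, Python scripts to look and compute and a shell command to move; the robot and the scene stay as the last step left them, time stands still between calls to the robot, and variables do not carry over. Pictures are saved under pics/ and viewed, at most 10 in all, crops included, and the job is handed in when it is done.

```bash
ls; mkdir -p pics; python3 - <<'E'
from bench import status, optics, job, arm
import cv2,numpy as np
o=status.get_obs(); print(o); print(arm.finger_overhang)
for n in ("scene","top"):
    c=optics.camera(n); cv2.imwrite(f"pics/{n}0.png",c["img"][:,:,::-1]); np.savez(f"{n}0.npz",**c)
    print(n,c["camera_matrix"],c["extrinsics"])
E
```

```text
pics
{'clock': 0.0, 'joints': array([ 1.12083686,  0.33394819,  0.03988869,  1.46628058, -0.0134057 ,
        1.34331774, -0.0584745 ]), 'qvel': array([ 1.29015949e-04, -8.16959075e-04, -9.24402935e-05, -4.32416587e-04,
        2.67647689e-03, -5.84276930e-04, -1.84161556e-03]), 'joint_efforts': array([-7.68295558e-05, -6.58537745e+01,  1.36535648e+00, -4.05574393e+01,
        1.66513963e-02,  1.24827528e-02,  7.36283755e-05]), 'tool_pos': array([ 0.22320181, -0.61010799,  0.30299272]), 'tcp_rot': array([-3.09179088e+00, -5.47854618e-01,  6.38760366e-04]), 'contact_force': array([ 0.60177851, -0.41185343, -0.31978781]), 'wrist_torque': array([0.04045332, 0.05284419, 0.01969503]), 'gripper_force': 0.0, 'width': 0.9987691689623872}
0.0726
scene [[411.39367818   0.         318.22814252]
 [  0.         411.39367818 196.38798062]
 [  0.           0.           1.        ]] [[-0.70827066 -0.31638117  0.63107497 -0.09720424]
 [-0.70585777  0.30366295 -0.63996376  0.70641784]
 [ 0.0108384  -0.89871673 -0.43839567  0.56531251]
 [ 0.          0.          0.          1.        ]]
top [[510.65400119   0.         314.10768206]
 [  0.         510.65400119 198.65149209]
 [  0.           0.           1.        ]] [[ 0.0132267  -0.99106692  0.13270801  0.34081608]
 [-0.99968947 -0.01030363  0.02268898  0.04975982]
 [-0.02111892 -0.1329669  -0.99089545  1.48176856]
 [ 0.          0.          0.          1.        ]]
```

View pics/scene0.png

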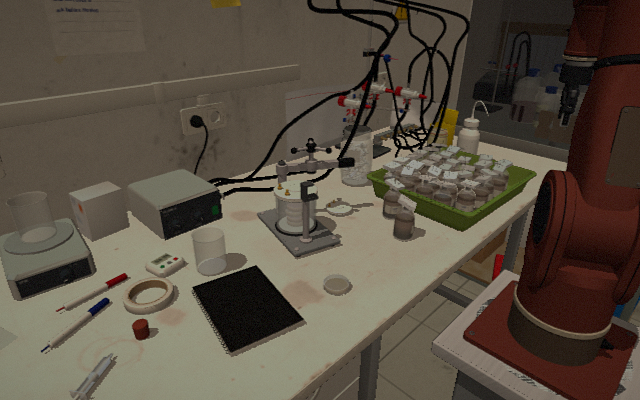

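View pics/top0.png

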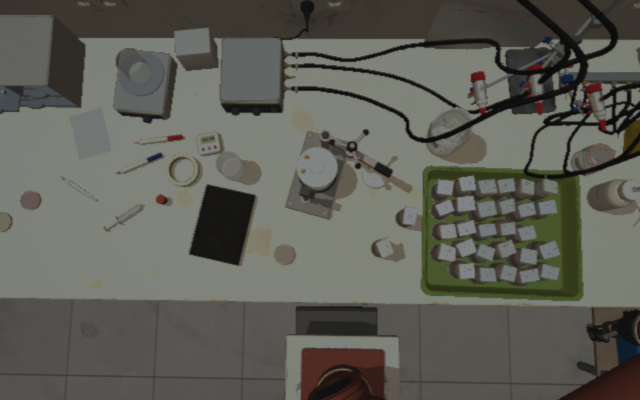

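The top view shows the clamp with its plate at about (317,175). The pivot is at (325,135), the bar runs out to a black sleeve end at (390,170), and the wheel is at (352,147).

Candidates:
- **Lid:** large white disc on the jar at (317,168), or the smaller flat disc at (373,181). I choose the larger one on the jar.
- **Sleeve:** black end of the bar at (384,169), or the wheel's black balls at (366,132), (325,135)?, (345,165).

I'll check these in a close crop.

```bash
python3 - <<'E'
import cv2,numpy as np
c=np.load("top0.npz"); im=c["img"][110:225,275:425,::-1]
im=cv2.resize(im,None,fx=5,fy=5,interpolation=cv2.INTER_CUBIC); im=cv2.convertScaleAbs(im,alpha=1.5)
cv2.imwrite("pics/crop_top.png",im)
E
```

```text
(no output)
```

View pics/crop_top.png

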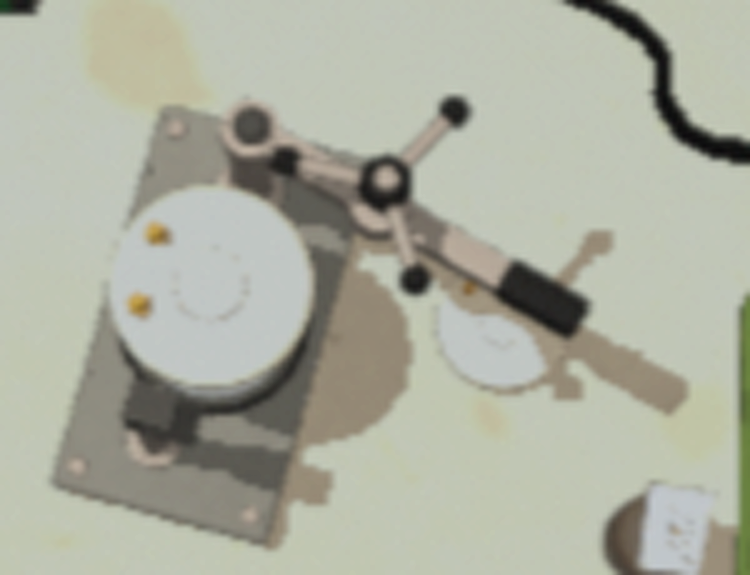

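The crop confirms it. In full-image pixels: the large white lid with brass nipples is at (317,167), pivot (325,135), wheel hub (352,146), balls (366,132), (332,142) and (358,166), sleeve centre (384,170) and catch post (304,191). The small decoy lid lies on the bench at (373,178).

```bash
cat >u.py <<'E'
import numpy as np,cv2
def ray(c,px,z):
    K=c["camera_matrix"];T=c["extrinsics"]
    d=T[:3,:3]@np.linalg.inv(K)@np.array([px[0],px[1],1.]);o=T[:3,3]
    return o+d*(z-o[2])/d[2]
E
python3 - <<'E'
from u import *
c=dict(np.load("top0.npz"))
f=lambda x,y,z:ray(c,(275+(x-2)/5,110+(y-2)/5),z)
P=f(250,125,.17);L=f(212,285,.128)
for n,a in dict(pivot=(250,125,.17),lid=(212,285,.128),hub=(384,180,.213),b0=(454,110,.205),b1=(285,160,.205),b2=(414,279,.205),sleeve=(543,298,.164),end=(572,313,.164),catch=(152,395,.174),c1=(165,103,.01),c2=(52,485,.01),c3=(270,547,.01),bl=(640,530,.11)).items(): 
    p=f(*a);print(n,p.round(4), np.hypot(*(p-P)[:2]).round(4), np.degrees(np.arctan2(*(p-P)[1::-1])).round(1))
print(np.degrees(np.arctan2(*(L-P)[1::-1])))
# other things from top
for n,p,z in(("bot1",(410,215),.12),("bot2",(385,247),.12),("dish",(285,254),.015),("beaker",(231,165),.09)):print(n,ray(c,p,z).round(3))
# depth-based check of heights
zm=c["z_map"]
for p in((384,170),(325,135),(352,146),(317,180)):
    K=c["camera_matrix"];q=np.linalg.inv(K)@[*p,1]*zm[p[1],p[0]];print((c["extrinsics"]@[*q,1])[:3].round(3))
E
```

```text
pivot [0.6871 0.0544 0.17  ] 0.0 0.0
lid [0.6094 0.0741 0.128 ] 0.0801 165.8
hub [ 0.6476 -0.0141  0.213 ] 0.079 -120.0
b0 [ 0.6865 -0.0502  0.205 ] 0.1046 -90.3
b1 [0.6596 0.0362 0.205 ] 0.033 -146.4
b2 [ 0.5982 -0.0299  0.205 ] 0.1225 -136.5
sleeve [ 0.5969 -0.0999  0.164 ] 0.1787 -120.3
end [ 0.5891 -0.115   0.164 ] 0.1957 -120.1
catch [0.542  0.1037 0.174 ] 0.1532 161.2
c1 [0.7423 0.1055 0.01  ] 0.0752 42.8
c2 [0.5137 0.1678 0.01  ] 0.2071 146.8
c3 [0.479  0.0408 0.01  ] 0.2085 -176.3
bl [ 0.481  -0.1574  0.11  ] 0.2955 -134.2
165.75417152060632
bot1 [ 0.482 -0.176  0.12 ]
bot2 [ 0.396 -0.109  0.12 ]
dish [0.377 0.165 0.015]
beaker [0.619 0.314 0.09 ]
[ 0.596 -0.102  0.16 ]
[0.685 0.053 0.176]
[ 0.645 -0.015  0.22 ]
[0.574 0.074 0.122]
```

```bash
cat >>u.py <<'E'
from scipy.spatial.transform import Rotation as Rn
def rel(tgts,obs=None):
    """tgts: (x,y,z,heading deg of tool x, tool down). prints rows relative to current pose"""
    from bench import status
    o=obs or status.get_obs(); R=Rn.from_rotvec(o["tcp_rot"])
    for x,y,z,h in tgts:
        t=R.inv().apply(np.array([x,y,z])-o["tool_pos"])
        c,s=np.cos(np.radians(h)),np.sin(np.radians(h))
        G=Rn.from_matrix(np.array([[c,s,0],[s,-c,0],[0,0,-1]]))
        w=np.degrees((R.inv()*G).as_rotvec()); print((t).round(3).tolist(), w.round(1).tolist())
E
python3 - <<'E'
from u import *
c=np.load("top0.npz");K=c["camera_matrix"];zm=c["z_map"]
v,u=np.mgrid[:400,:640];q=np.stack([(u-K[0,2])/K[0,0]*zm,(v-K[1,2])/K[1,1]*zm,zm],-1)@c["extrinsics"][:3,:3].T+c["extrinsics"][:3,3]
m=(zm>0)&(q[...,2]>.13)&(q[...,0]>.3)&(q[...,0]<.85)&(abs(q[...,1])<.55)
H={}
for p in q[m]:
    k=(round(p[0]/.05)*5,round(p[1]/.05)*5);H[k]=max(H.get(k,0),p[2])
print({k:round(float(x),2) for k,x in sorted(H.items())})
rel([(.632,-.131,.30,60),(.632,-.131,.219,60)])
E
```

```text
{(50, 10): 0.14, (55, -55): 0.28, (55, -50): 0.23, (55, 5): 0.13, (55, 10): 0.18, (60, -55): 0.27, (60, -50): 0.22, (60, -10): 0.17, (60, -5): 0.22, (60, 0): 0.21, (60, 5): 0.14, (60, 10): 0.14, (60, 15): 0.13, (65, -30): 0.39, (65, -25): 0.36, (65, -20): 0.26, (65, -5): 0.22, (65, 0): 0.22, (65, 5): 0.22, (65, 10): 0.14, (70, -50): 0.38, (70, -45): 0.51, (70, -40): 0.48, (70, -35): 0.45, (70, -30): 0.42, (70, -25): 0.19, (70, -20): 0.19, (70, -5): 0.22, (70, 0): 0.16, (70, 5): 0.18, (75, -50): 0.39, (75, -45): 0.53, (75, -40): 0.19, (75, -35): 0.27, (75, -30): 0.26, (75, -25): 0.19, (80, -55): 0.47, (80, -50): 0.42, (80, -45): 0.53, (80, -40): 0.53, (80, -35): 0.29, (80, -30): 0.29, (85, -55): 0.48, (85, -50): 0.5, (85, -45): 0.39, (85, -40): 0.53, (85, -35): 0.53, (85, -30): 0.27}
[0.548, -0.309, 0.004] [-0.1, -0.0, -39.9]
[0.548, -0.309, 0.085] [-0.1, -0.0, -39.9]
```

```bash
python3 - <<'E'
from u import *
c=np.load("top0.npz");K=c["camera_matrix"];zm=c["z_map"]
v,u=np.mgrid[:400,:640];q=np.stack([(u-K[0,2])/K[0,0]*zm,(v-K[1,2])/K[1,1]*zm,zm],-1)@c["extrinsics"][:3,:3].T+c["extrinsics"][:3,3]
m=(zm>0)&(q[...,2]>.05)&(q[...,0]>.55)&(q[...,0]<.85)&(q[...,1]<-.13)&(q[...,1]>-.32)
H={}
for p in q[m]: 
    k=round(p[1]/.02)*2
    if k not in H or p[0]<H[k][0]: H[k]=p.round(3).tolist()
print(sorted(H.items()))
rel([(.45,-.13,.302,60),(.625,-.127,.302,60)])
E
```

```text
[(-32, [0.55, -0.317, 0.104]), (-30, [0.552, -0.291, 0.11]), (-28, [0.551, -0.271, 0.114]), (-26, [0.551, -0.253, 0.059]), (-24, [0.552, -0.232, 0.068]), (-22, [0.551, -0.226, 0.072]), (-20, [0.661, -0.207, 0.203]), (-18, [0.679, -0.189, 0.151])]
[0.378, -0.373, 0.002] [-0.1, -0.0, -39.9]
[0.543, -0.316, 0.002] [-0.1, -0.0, -39.9]
```

```bash
python3 -m jog '[{"translation":[0.378,-0.373,0],"dr":[0,0,-40]},{"translation":[0.378,-0.373,0],"dr":[0,0,-40]},{"translation":[0.378,-0.373,0],"dr":[0,0,-40]},{"translation":[0.378,-0.373,0],"dr":[0,0,-40]},{"translation":[0.378,-0.373,0],"dr":[0,0,-40]},{"translation":[0.378,-0.373,0],"dr":[0,0,-40]},{"translation":[0.378,-0.373,0],"dr":[0,0,-40]},{"translation":[0.378,-0.373,0],"dr":[0,0,-40]},{"translation":[0.378,-0.373,0],"dr":[0,0,-40]},{"translation":[0.378,-0.373,0],"dr":[0,0,-40]},{"translation":[0.378,-0.373,0],"dr":[0,0,-40]},{"translation":[0.378,-0.373,0],"dr":[0,0,-40]}]' 1 20; python3 -c "
from u import *
rel([(.45,-.13,.302,60),(.625,-.127,.302,60),(.625,-.127,.219,60)])"
```

```text
clock: 1.6
tool_pos: [0.4497, -0.1315, 0.3037]
tcp_rot: [-2.721, -1.57, 0.001]
contact_force: [-0.2, 0.5, 0.3]
width: 0.001
gripper_force: 0.0
[0.001, -0.0, 0.002] [-0.0, 0.0, -0.0]
[0.092, 0.15, 0.002] [-0.0, 0.0, -0.0]
[0.092, 0.15, 0.085] [-0.0, 0.0, -0.0]
```

```bash
python3 -m jog '[{"translation":[0.092,0.15,0],"dr":[0,0,0]},{"translation":[0.092,0.15,0],"dr":[0,0,0]},{"translation":[0.092,0.15,0],"dr":[0,0,0]},{"translation":[0.092,0.15,0],"dr":[0,0,0]},{"translation":[0.092,0.15,0.04],"dr":[0,0,0]},{"translation":[0.092,0.15,0.083],"dr":[0,0,0]},{"translation":[0.092,0.15,0.083],"dr":[0,0,0]}]'; python3 - <<'E'
from u import *
from bench import status,optics
c=optics.camera("scene");cv2.imwrite("pics/scene1.png",cv2.convertScaleAbs(cv2.resize(c["img"][100:260,220:460,::-1],None,fx=3.3,fy=3.3,interpolation=cv2.INTER_CUBIC),alpha=1.4))
P=np.array([.6871,.0544]);T=[]
for th in (240,232,224,216,208,200,192,184,176,170,166):
    a=np.radians(th);u=np.array([np.cos(a),np.sin(a)]);n=np.array([-np.sin(a),np.cos(a)])
    p=P+.188*u+.0255*n; T.append((*p,.219,th-180))
rel(T)
E
```

```text
clock: 2.48
tool_pos: [0.6234, -0.1264, 0.218]
tcp_rot: [-2.717, -1.569, 0.008]
contact_force: [-0.1, -0.1, 1.3]
width: -0.003
gripper_force: 0.0
[-0.0, -0.011, 0.002] [-0.1, 0.1, 0.0]
[-0.002, -0.037, 0.002] [-0.1, 0.1, 8.0]
[-0.0, -0.064, 0.002] [-0.1, 0.1, 16.0]
[0.005, -0.09, 0.002] [-0.1, 0.1, 24.0]
[0.015, -0.114, 0.002] [-0.1, 0.1, 32.0]
[0.027, -0.138, 0.002] [-0.1, 0.1, 40.0]
[0.043, -0.159, 0.002] [-0.1, 0.1, 48.0]
[0.061, -0.178, 0.002] [-0.1, 0.1, 56.0]
[0.082, -0.194, 0.002] [-0.1, 0.1, 64.0]
[0.099, -0.204, 0.002] [-0.1, 0.1, 70.0]
[0.111, -0.21, 0.002] [-0.1, 0.1, 74.0]
```

View pics/scene1.png

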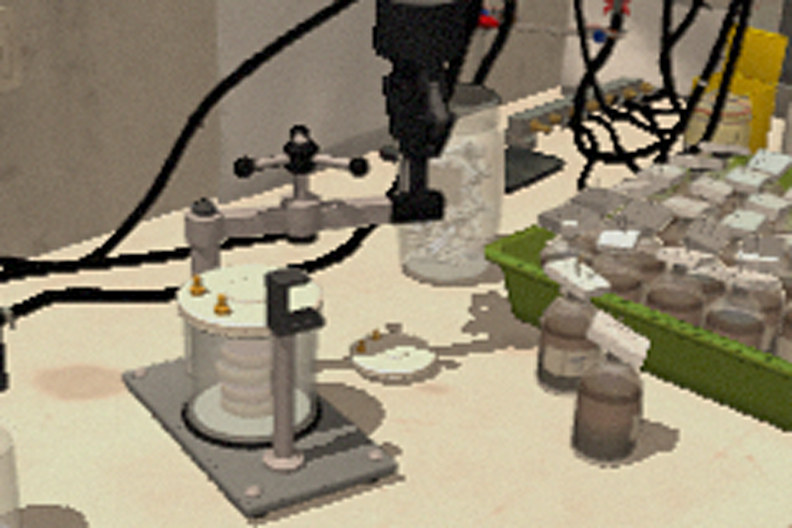

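The scene view shows the closed fingertip (crop (420,190)) just behind the bar's sleeve (415,205). The C-shaped catch post is at (290,300), opening towards the bar. Next I push the bar along its arc.

```bash
python3 -m jog '[{"translation":[0,-0.011,0],"dr":[0,0,0]},{"translation":[-0.001,-0.024,0],"dr":[0,0,4]},{"translation":[-0.002,-0.037,0],"dr":[0,0,8]},{"translation":[-0.001,-0.05,0],"dr":[0,0,12]},{"translation":[0,-0.064,0],"dr":[0,0,16]},{"translation":[0.002,-0.077,0],"dr":[0,0,20]},{"translation":[0.005,-0.09,0],"dr":[0,0,24]},{"translation":[0.01,-0.102,0],"dr":[0,0,28]},{"translation":[0.015,-0.114,0],"dr":[0,0,32]},{"translation":[0.021,-0.126,0],"dr":[0,0,36]},{"translation":[0.027,-0.138,0],"dr":[0,0,40]}]'; python3 - <<'E'
from u import *
P=np.array([.6871,.0544]);T=[]
for th in (200,196,192,188,184,180,176,173,170,168,166):
    a=np.radians(th);u=np.array([np.cos(a),np.sin(a)]);n=np.array([-np.sin(a),np.cos(a)])
    p=P+.188*u+.0255*n; T.append((*p,.218,th-180))
rel(T)
E
```

```text
clock: 3.9
tool_pos: [0.5201, -0.0327, 0.2233]
tcp_rot: [3.092, 0.544, 0.006]
contact_force: [1.7, -1.2, -0.2]
width: -0.001
gripper_force: 0.8
[-0.001, 0.001, 0.005] [0.1, -0.2, -0.0]
[-0.003, -0.012, 0.005] [0.1, -0.2, 4.0]
[-0.003, -0.026, 0.005] [0.1, -0.2, 8.0]
[-0.003, -0.039, 0.005] [0.1, -0.2, 12.0]
[-0.001, -0.052, 0.005] [0.1, -0.2, 16.0]
[0.001, -0.065, 0.005] [0.1, -0.2, 20.0]
[0.004, -0.078, 0.005] [0.1, -0.2, 24.0]
[0.008, -0.087, 0.005] [0.1, -0.2, 27.0]
[0.011, -0.097, 0.005] [0.1, -0.2, 30.0]
[0.014, -0.103, 0.005] [0.1, -0.2, 32.0]
[0.016, -0.109, 0.005] [0.1, -0.2, 34.0]
```

```bash
python3 -m jog '[{"translation":[-0.005,-0.012,0.004],"dr":[0,0,4]},{"translation":[-0.007,-0.026,0.004],"dr":[0,0,8]},{"translation":[-0.007,-0.039,0.004],"dr":[0,0,12]},{"translation":[-0.005,-0.052,0.004],"dr":[0,0,16]},{"translation":[-0.003,-0.065,0.004],"dr":[0,0,20]},{"translation":[0,-0.078,0.004],"dr":[0,0,24]},{"translation":[0.002,-0.082,0.004],"dr":[0,0,27]},{"translation":[0.004,-0.087,0.004],"dr":[0,0,27]}]'; python3 - <<'E'
from u import *
P=np.array([.6871,.0544]);T=[]
for th in (173,172,171,170,169,168,167,166,165,164,163):
    a=np.radians(th);u=np.array([np.cos(a),np.sin(a)]);n=np.array([-np.sin(a),np.cos(a)])
    p=P+.192*u+.0255*n; T.append((*p,.218,th-180))
rel(T)
E
```

```text
clock: 4.9
tool_pos: [0.4939, 0.0502, 0.2187]
tcp_rot: [3.135, -0.189, 0.004]
contact_force: [-0.6, -1.5, 1.2]
width: -0.001
gripper_force: 0.8
[-0.001, -0.002, 0.001] [0.0, -0.2, 0.1]
[-0.001, -0.006, 0.001] [0.0, -0.2, 1.1]
[-0.001, -0.009, 0.001] [0.0, -0.2, 2.1]
[-0.002, -0.012, 0.001] [0.0, -0.2, 3.1]
[-0.002, -0.016, 0.001] [0.0, -0.2, 4.1]
[-0.002, -0.019, 0.001] [0.0, -0.2, 5.1]
[-0.002, -0.022, 0.001] [0.0, -0.2, 6.1]
[-0.002, -0.026, 0.001] [0.0, -0.2, 7.1]
[-0.002, -0.029, 0.001] [0.0, -0.2, 8.1]
[-0.002, -0.033, 0.001] [0.0, -0.2, 9.1]
[-0.002, -0.036, 0.001] [0.0, -0.2, 10.1]
```

```bash
python3 -m jog '[{"translation":[-0.001,-0.006,0],"dr":[0,0,2]},{"translation":[-0.001,-0.012,0],"dr":[0,0,4]},{"translation":[-0.001,-0.016,0],"dr":[0,0,6]},{"translation":[-0.001,-0.019,0],"dr":[0,0,7]},{"translation":[-0.001,-0.021,0],"dr":[0,0,7]}]'; python3 -m jog '[{"translation":[0,-0.002,0],"dr":[0,0,0]}]'; python3 -m jog '[{"translation":[0,-0.002,0],"dr":[0,0,0]}]'; python3 -m jog '[{"translation":[0,-0.002,0],"dr":[0,0,0]}]'
```

```text
clock: 5.52
tool_pos: [0.4954, 0.0711, 0.2176]
tcp_rot: [-3.119, 0.379, -0.002]
contact_force: [-1.1, -0.9, 1.5]
width: 0.002
gripper_force: 0.8
clock: 5.65
tool_pos: [0.4959, 0.0729, 0.2173]
tcp_rot: [3.119, -0.379, 0.001]
contact_force: [-1.1, -1.6, 1.0]
width: -0.002
gripper_force: 0.8
clock: 5.78
tool_pos: [0.4964, 0.0749, 0.2171]
tcp_rot: [-3.118, 0.38, -0.0]
contact_force: [-0.1, -2.6, 0.8]
width: 0.0
gripper_force: 0.8
clock: 5.9
tool_pos: [0.4968, 0.0769, 0.2169]
tcp_rot: [-3.118, 0.38, 0.0]
contact_force: [-0.1, -1.5, 1.9]
width: 0.001
gripper_force: 0.8
```

```bash
for i in 1; do python3 -m jog '[{"translation":[0,-0.002,0],"dr":[0,0,0]}]'; python3 -m jog '[{"translation":[0,-0.002,0],"dr":[0,0,0]}]'; python3 -m jog '[{"translation":[0,-0.001,0],"dr":[0,0,0]},{"translation":[0,-0.001,0],"dr":[0,0,0]}]';done | egrep 'pos|contact'
python3 - <<'E'
from u import *
from bench import optics,status
o=status.get_obs();P=np.array([.6871,.0544]);d=o["tool_pos"][:2]-P
r=np.hypot(*d);print(r,np.degrees(np.arctan2(*d[::-1])-np.arcsin(.0255/r)))
c=optics.camera("top");np.savez("top1.npz",**c)
cv2.imwrite("pics/top1.png",cv2.convertScaleAbs(cv2.resize(c["img"][110:225,265:385,::-1],None,fx=5,fy=5,interpolation=cv2.INTER_CUBIC),alpha=1.5))
E
```

```text
tool_pos: [0.4972, 0.0789, 0.2169]
contact_force: [-0.5, -1.7, 1.7]
tool_pos: [0.4976, 0.0808, 0.2169]
contact_force: [-0.2, -2.2, 0.6]
tool_pos: [0.4977, 0.0811, 0.2168]
contact_force: [-2.8, -3.6, 2.1]
0.19125280011207577 164.30064146912048
```

View pics/top1.png

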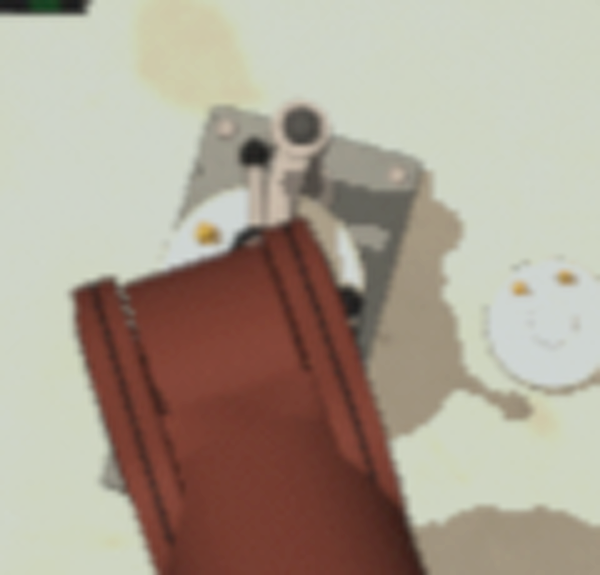

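The arm hides the bar's free end, but the bar visibly lies across the lid: pivot at crop (300,125), with the bar running down under the wheel. I'll press a little more to confirm the stop, then back off.

```bash
(python3 -m jog '[{"translation":[0,-0.001,0],"dr":[0,0,0]}]'; python3 -m jog '[{"translation":[0,-0.001,0],"dr":[0,0,0]},{"translation":[0,-0.001,0],"dr":[0,0,0]}]') | egrep 'pos|contact'
```

```text
tool_pos: [0.4978, 0.0814, 0.2168]
contact_force: [-5.3, -9.7, 5.1]
tool_pos: [0.4978, 0.0815, 0.2168]
contact_force: [-6.1, -10.8, 6.4]
```

```bash
python3 -m jog '[{"translation":[0,0.02,0],"dr":[0,0,0]},{"translation":[0,0.03,-0.02],"dr":[0,0,0]},{"translation":[0,0.03,-0.08],"dr":[0,0,0]},{"translation":[0.02,0.15,-0.1],"dr":[0,0,0]},{"translation":[0.02,0.25,-0.1],"dr":[0,0,0]},{"translation":[0.02,0.28,-0.1],"dr":[0,0,0]},{"translation":[0.02,0.28,-0.1],"dr":[0,0,0]},{"translation":[0.02,0.28,-0.1],"dr":[0,0,0]}]'; python3 - <<'E'
from u import *
from bench import optics,status
for n in("top","scene"):
    c=optics.camera(n);np.savez(n+"2.npz",**c)
    if n=="top":cv2.imwrite("pics/top2.png",cv2.convertScaleAbs(cv2.resize(c["img"][110:225,265:385,::-1],None,fx=5,fy=5,interpolation=cv2.INTER_CUBIC),alpha=1.5))
    else:cv2.imwrite("pics/scene2.png",cv2.convertScaleAbs(cv2.resize(c["img"][130:250,250:350,::-1],None,fx=5,fy=5,interpolation=cv2.INTER_CUBIC),alpha=1.5))
E
```

```text
clock: 7.82
tool_pos: [0.4494, -0.1975, 0.317]
tcp_rot: [3.116, -0.392, 0.001]
contact_force: [1.0, 1.1, -0.6]
width: 0.001
gripper_force: 0.0
```

View pics/top2.png

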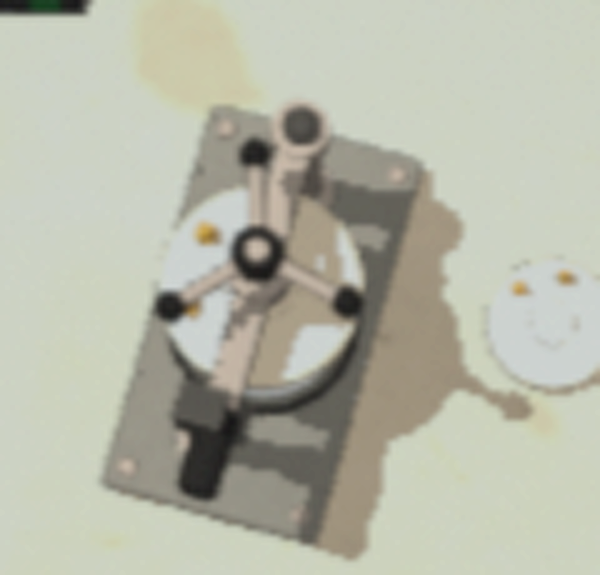

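View pics/scene2.png

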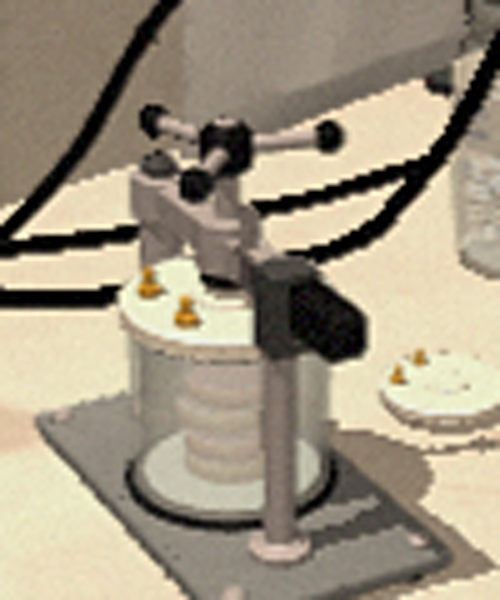

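Top view: the bar lies in the catch, with the sleeve at crop (207,455), hub (257,250) and balls (254,153), (170,306) and (347,302). The scene view confirms the bar sits inside the C of the catch at (285,300), with the lid seated. Now the wheel.

```bash
python3 - <<'E'
from u import *
c=dict(np.load("top2.npz"))
f=lambda x,y,z:ray(c,(265+(x-2)/5,110+(y-2)/5),z)
P=f(301,125,.17);H=f(257,249,.213);print(P,H)
for b in((254,153),(170,306),(347,302)):
    d=f(*b,.206)-H;print(np.degrees(np.arctan2(d[1],d[0])),np.hypot(*d[:2]))
E=f(204,480,.164);d=E-P;print(np.degrees(np.arctan2(d[1],d[0])),np.hypot(*d[:2]))
rel([(.610+.038*np.cos(np.radians(-58)),.0755+.038*np.sin(np.radians(-58)),.317,0)])
E
```

```text
[0.68710233 0.05386391 0.17      ] [0.61110917 0.07534396 0.213     ]
2.5702626615010655 0.051643800540817006
122.872361172078 0.05237904550074724
-119.0890719140026 0.05252777959820222
165.56071743976554 0.19440697026048154
[0.117, -0.272, 0.0] [-0.0, -0.0, -14.0]
```

```bash
python3 -m jog '[{"translation":[0.117,-0.272,0],"dr":[0,0,-14]},{"translation":[0.117,-0.272,0],"dr":[0,0,-14]},{"translation":[0.117,-0.272,0],"dr":[0,0,-14]},{"translation":[0.117,-0.272,0],"dr":[0,0,-14]},{"translation":[0.117,-0.272,0],"dr":[0,0,-14]},{"translation":[0.117,-0.272,0],"dr":[0,0,-14]},{"translation":[0.117,-0.272,0],"dr":[0,0,-14]},{"translation":[0.117,-0.272,0],"dr":[0,0,-14]}]'; python3 - <<'E'
from u import *
rel([(.6305,.0433,.317,0),(.6305,.0433,.26,0)])
E
```

```text
clock: 8.93
tool_pos: [0.6291, 0.0424, 0.3171]
tcp_rot: [3.141, 0.002, 0.0]
contact_force: [-0.2, -1.1, 0.0]
width: -0.003
gripper_force: 0.0
[0.001, -0.001, 0.0] [0.0, -0.0, 0.1]
[0.001, -0.001, 0.057] [0.0, -0.0, 0.1]
```

```bash
python3 -m jog '[{"translation":[0.001,0,0.03],"dr":[0,0,0]},{"translation":[0.001,0,0.057],"dr":[0,0,0]},{"translation":[0.001,0,0.057],"dr":[0,0,0]}]' && python3 -m jog '[{"translation":[-0.007,0.004,0],"dr":[0,0,0]},{"translation":[-0.015,0.006,0],"dr":[0,0,0]},{"translation":[-0.023,0.006,0],"dr":[0,0,0]},{"translation":[-0.030,0.0045,0],"dr":[0,0,0]},{"translation":[-0.038,0.0015,0],"dr":[0,0,0]},{"translation":[-0.044,-0.003,0],"dr":[0,0,0]},{"translation":[-0.050,-0.009,0],"dr":[0,0,0]},{"translation":[-0.054,-0.015,0],"dr":[0,0,0]},{"translation":[-0.057,-0.023,0],"dr":[0,0,0]},{"translation":[-0.058,-0.031,0],"dr":[0,0,0]}]'; cat >w.py <<'E'
from u import *
from bench import status
o=status.get_obs();d=o["tool_pos"][:2]-np.array([.6105,.0755]);a0=np.degrees(np.arctan2(d[1],d[0]));print("finger ang",a0.round(1),"r",np.hypot(*d).round(4),"z",o["tool_pos"][2].round(4))
for k in range(1,13):
    a=np.radians(a0-12*k);print(round(a0-12*k),(.038*np.cos(a)-d[0]).round(4),(-.038*np.sin(a)+d[1]).round(4))
E
python3 w.py
```

```text
clock: 9.3
tool_pos: [0.6293, 0.0417, 0.2583]
tcp_rot: [3.141, 0.001, -0.005]
contact_force: [-0.5, -0.2, 0.7]
width: 0.0
gripper_force: 0.0
clock: 10.55
tool_pos: [0.5721, 0.0743, 0.2597]
tcp_rot: [3.141, 0.003, -0.001]
contact_force: [0.6, -1.8, -0.1]
width: 0.0
gripper_force: 0.9
finger ang -178.2 r 0.0384 z 0.2597
-190 0.001 -0.0079
-202 0.0032 -0.0156
-214 0.007 -0.0226
-226 0.0121 -0.0286
-238 0.0184 -0.0335
-250 0.0255 -0.037
-262 0.0332 -0.0389
-274 0.0412 -0.0391
-286 0.049 -0.0377
-298 0.0564 -0.0347
-310 0.0629 -0.0303
-322 0.0684 -0.0245
```

```bash
python3 -m jog '[{"translation":[0.001,-0.008,0],"dr":[0,0,0]},{"translation":[0.003,-0.0155,0],"dr":[0,0,0]},{"translation":[0.007,-0.0225,0],"dr":[0,0,0]},{"translation":[0.012,-0.0285,0],"dr":[0,0,0]},{"translation":[0.0185,-0.0335,0],"dr":[0,0,0]},{"translation":[0.0255,-0.037,0],"dr":[0,0,0]},{"translation":[0.033,-0.039,0],"dr":[0,0,0]},{"translation":[0.041,-0.039,0],"dr":[0,0,0]},{"translation":[0.049,-0.0375,0],"dr":[0,0,0]},{"translation":[0.0565,-0.0345,0],"dr":[0,0,0]},{"translation":[0.063,-0.030,0],"dr":[0,0,0]},{"translation":[0.0685,-0.0245,0],"dr":[0,0,0]}]'; python3 w.py
```

```text
clock: 12.05
tool_pos: [0.6414, 0.0982, 0.26]
tcp_rot: [-3.141, -0.003, -0.001]
contact_force: [-1.4, 2.0, -0.1]
width: 0.002
gripper_force: 0.8
finger ang 36.3 r 0.0384 z 0.26
24 0.0037 0.0071
12 0.0062 0.0146
0 0.0071 0.0225
-12 0.0063 0.0304
-24 0.0039 0.038
-36 -0.0001 0.0449
-48 -0.0054 0.0508
-60 -0.0118 0.0555
-72 -0.019 0.0588
-84 -0.0268 0.0605
-96 -0.0347 0.0605
-108 -0.0425 0.0589
```

```bash
python3 -m jog '[{"translation":[0.0035,0.007,0],"dr":[0,0,0]},{"translation":[0.006,0.0145,0],"dr":[0,0,0]},{"translation":[0.007,0.0225,0],"dr":[0,0,0]},{"translation":[0.0065,0.0305,0],"dr":[0,0,0]}]';  python3 -m jog '[{"translation":[-0.0012,0.004,0],"dr":[0,0,0]}]';python3 -m jog '[{"translation":[-0.0015,0.004,0],"dr":[0,0,0]}]';python3 -m jog '[{"translation":[-0.002,0.0035,0],"dr":[0,0,0]}]'; python3 w.py
```

```text
clock: 12.55
tool_pos: [0.6476, 0.0673, 0.26]
tcp_rot: [-3.142, -0.002, -0.001]
contact_force: [0.8, 1.4, -0.7]
width: 0.003
gripper_force: 0.8
clock: 12.68
tool_pos: [0.6463, 0.063, 0.2601]
tcp_rot: [3.141, 0.001, 0.001]
contact_force: [1.7, 1.3, -0.0]
width: 0.003
gripper_force: 0.7
clock: 12.8
tool_pos: [0.6447, 0.0597, 0.2601]
tcp_rot: [-3.142, -0.003, -0.001]
contact_force: [0.3, 1.6, 0.6]
width: 0.001
gripper_force: 0.7
clock: 12.92
tool_pos: [0.6426, 0.0564, 0.26]
tcp_rot: [-3.142, -0.003, -0.0]
contact_force: [0.0, 1.5, 0.3]
width: -0.004
gripper_force: 0.8
finger ang -30.8 r 0.0374 z 0.26
-43 -0.0042 0.0067
-55 -0.0102 0.0119
-67 -0.0172 0.0158
-79 -0.0247 0.0181
-91 -0.0327 0.0189
-103 -0.0405 0.0179
-115 -0.0481 0.0154
-127 -0.0549 0.0113
-139 -0.0607 0.0059
-151 -0.0653 -0.0006
-163 -0.0684 -0.0079
-175 -0.07 -0.0157
```

```bash
(python3 -m jog '[{"translation":[-0.0022,0.0034,0],"dr":[0,0,0]}]';  python3 -m jog '[{"translation":[-0.0023,0.0032,0],"dr":[0,0,0]}]';python3 -m jog '[{"translation":[-0.0026,0.003,0],"dr":[0,0,0]}]';python3 -m jog '[{"translation":[-0.003,0.0025,0],"dr":[0,0,0]}]';python3 -m jog '[{"translation":[-0.0035,0.002,0],"dr":[0,0,0]}]')|egrep 'pos|contact'; python3 w.py
```

```text
tool_pos: [0.6405, 0.0531, 0.26]
contact_force: [1.1, 1.9, -1.0]
tool_pos: [0.6382, 0.0499, 0.26]
contact_force: [1.0, 2.2, -1.0]
tool_pos: [0.6355, 0.0469, 0.26]
contact_force: [0.8, 3.0, 0.1]
tool_pos: [0.6334, 0.0453, 0.2602]
contact_force: [12.9, 9.2, -6.2]
tool_pos: [0.6319, 0.0449, 0.2606]
contact_force: [26.2, 13.8, -12.2]
finger ang -55.1 r 0.0374 z 0.2606
-67 -0.0066 0.0044
-79 -0.0142 0.0067
-91 -0.0221 0.0074
-103 -0.03 0.0064
-115 -0.0375 0.0038
-127 -0.0443 -0.0003
-139 -0.0501 -0.0057
-151 -0.0546 -0.0123
-163 -0.0577 -0.0196
-175 -0.0592 -0.0274
-187 -0.0591 -0.0353
-199 -0.0573 -0.0431
```

```bash
python3 -m jog '[{"translation":[0.006,-0.004,0],"dr":[0,0,0]},{"translation":[0.009,-0.008,0],"dr":[0,0,0]},{"translation":[0.010,-0.010,-0.01],"dr":[0,0,0]},{"translation":[0.010,-0.010,-0.06],"dr":[0,0,0]},{"translation":[-0.1,0.1,-0.08],"dr":[0,0,0]},{"translation":[-0.15,0.25,-0.08],"dr":[0,0,0]},{"translation":[-0.15,0.25,-0.08],"dr":[0,0,0]},{"translation":[-0.15,0.25,-0.08],"dr":[0,0,0]},{"translation":[-0.15,0.25,-0.08],"dr":[0,0,0]},{"translation":[-0.15,0.25,-0.08],"dr":[0,0,0]}]'; python3 - <<'E'
from u import *
from bench import optics,status
a=[]
for n,(y,x,h,w) in dict(top=(110,265,115,120),scene=(130,250,115,95)).items():
    c=optics.camera(n);np.savez(n+"3.npz",**c)
    a.append(cv2.resize(c["img"][y:y+h,x:x+w,::-1],(3*w+0,3*h) if 0 else (int(w*3.6),int(h*3.6)),interpolation=cv2.INTER_CUBIC))
cv2.imwrite("pics/both3.png",cv2.convertScaleAbs(np.hstack(a),alpha=1.5))
E
```

```text
clock: 14.8
tool_pos: [0.477, -0.2129, 0.341]
tcp_rot: [3.139, -0.011, -0.0]
contact_force: [0.8, 0.4, -0.6]
width: -0.001
gripper_force: 0.0
```

View pics/both3.png

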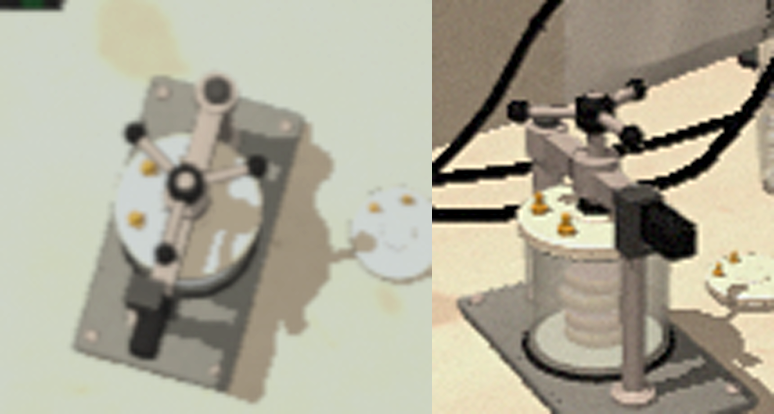

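Left half (top): one wheel arm, ball at (166,253), points along the bar towards its sleeve (147,335), which is still in the catch at (148,296). Right half (scene): the pad is at (593,205), down on the lid. I'll measure the angles.

```bash
python3 - <<'E'
from u import *
def run(fn,f,piv,hub,balls,end,zb,zh):
    P=f(*piv,.17);H=f(*hub,zh)
    an=lambda d:np.degrees(np.arctan2(d[1],d[0]))%360
    print(fn,"P",P.round(4),"H",H.round(4),"bar",an(f(*end,.164)-P),"pivot->hub",an(H-P),[round(an(f(*b,zb)-H),1) for b in balls])
# refine by dark-blob centroids
for fn,zb,zh in(("top2.npz",.206,.213),("top3.npz",.2,.2065)):
    c=dict(np.load(fn));g=c["img"].max(2).astype(np.uint8)
    roi=np.zeros_like(g);roi[120:215,285:345]=1
    m=((g<75)&(roi>0)).astype(np.uint8)
    n,l,s,ce=cv2.connectedComponentsWithStats(m)
    for i in range(1,n):
        if s[i,4]>6:print(fn,s[i,4],ce[i].round(1))
f=lambda x,y,z:ray(dict(np.load("top3.npz")),(265+(x-1.3)/3.6,110+(y-1.3)/3.6),z)
run("top3",f,(217,91),(185,183),[(166,253),(135,131),(257,166)],(146,344),.2,.2065)
c2,c3=np.load("top2.npz")["img"],np.load("top3.npz")["img"]
# sleeve/bar shift between the two images
a,b=[cv2.cvtColor(c[183:213,292:318],cv2.COLOR_RGB2GRAY).astype(np.float32) for c in(c2,c3)]
print("sleeve shift px",cv2.phaseCorrelate(a,b))
E
```

```text
top2.npz 39 [324.9 134.9]
top2.npz 33 [315.9 140.2]
top2.npz 30 [327.1 145.6]
top2.npz 846 [322.9 186.5]
top2.npz 80 [316.3 160.6]
top2.npz 7 [319.7 168.7]
top2.npz 27 [298.6 171. ]
top3.npz 39 [324.9 134.9]
top3.npz 28 [327.4 145.3]
top3.npz 28 [302.3 146.2]
top3.npz 823 [322.9 186.2]
top3.npz 77 [316.5 161.2]
top3.npz 29 [310.6 180.3]
top3 P [0.6862 0.0535 0.17  ] H [0.6097 0.0754 0.2065] bar 165.16939205952949 pivot->hub 164.086580257198 [np.float64(165.3), np.float64(43.0), np.float64(285.5)]
sleeve shift px ((0.5928332953950601, 0.06746459086617485), 1.0182922139579866)
```

```bash
python3 - <<'E'
from u import *
A,B=[cv2.cvtColor(np.load(f"top{i}.npz")["img"],cv2.COLOR_RGB2GRAY).astype(float) for i in(2,3)]
for r in (196,200,204,206): print(r,A[r,295:318].astype(int).tolist(),'\n   ',B[r,295:318].astype(int).tolist())
for r in (178,): print(r,A[r,300:325].astype(int).tolist(),'\n   ',B[r,300:325].astype(int).tolist())
A,B=[cv2.cvtColor(np.load(f"scene{i}.npz")["img"],cv2.COLOR_RGB2GRAY).astype(np.float32) for i in(2,3)]
for r in(190,195):print(r,A[r,300:328].astype(int).tolist(),'\n   ',B[r,300:328].astype(int).tolist())
E
```

```text
196 [99, 99, 99, 97, 95, 95, 92, 66, 34, 27, 29, 30, 34, 30, 21, 16, 19, 28, 46, 71, 91, 97, 97] 
    [100, 100, 100, 98, 96, 96, 93, 66, 35, 27, 28, 32, 33, 29, 23, 20, 18, 30, 46, 72, 92, 98, 98]
200 [99, 100, 100, 99, 100, 102, 94, 56, 31, 29, 28, 29, 28, 25, 24, 35, 52, 63, 64, 64, 65, 64, 63] 
    [100, 101, 100, 100, 101, 104, 98, 65, 33, 31, 31, 29, 29, 27, 25, 27, 47, 62, 64, 65, 65, 64, 64]
204 [100, 99, 98, 98, 96, 81, 45, 30, 30, 29, 28, 28, 26, 26, 53, 83, 96, 98, 97, 95, 90, 90, 90] 
    [101, 100, 99, 99, 97, 83, 48, 31, 31, 31, 31, 27, 28, 27, 52, 83, 97, 99, 99, 95, 91, 91, 92]
206 [100, 99, 99, 98, 91, 68, 34, 29, 29, 29, 29, 26, 24, 36, 71, 95, 98, 97, 97, 96, 96, 97, 98] 
    [100, 100, 100, 100, 98, 79, 36, 30, 30, 30, 28, 27, 25, 33, 68, 95, 99, 98, 98, 98, 98, 98, 98]
178 [114, 135, 139, 139, 139, 139, 139, 138, 129, 117, 116, 119, 122, 122, 121, 109, 93, 102, 105, 105, 105, 106, 107, 119, 134] 
    [114, 137, 140, 140, 141, 140, 139, 129, 97, 60, 40, 42, 55, 85, 114, 111, 93, 98, 106, 107, 107, 107, 107, 119, 134]
190 [70, 22, 26, 33, 31, 32, 33, 24, 11, 7, 17, 17, 10, 16, 15, 3, 14, 11, 6, 35, 102, 151, 152, 149, 152, 146, 149, 145] 
    [71, 28, 27, 27, 29, 29, 32, 27, 5, 3, 9, 21, 11, 19, 18, 19, 25, 12, 10, 33, 101, 150, 151, 150, 146, 147, 148, 149]
195 [110, 19, 29, 35, 27, 27, 30, 32, 1, 10, 7, 6, 1, 7, 7, 13, 19, 3, 8, 9, 12, 5, 16, 89, 158, 151, 147, 147] 
    [112, 21, 30, 33, 30, 31, 28, 25, 7, 6, 8, 4, 8, 7, 3, 12, 12, 11, 9, 8, 5, 2, 7, 80, 157, 149, 147, 146]
```

The bar has moved no more than about 0.3 mm, and the wheel's arm lines up with the bar to within 1°. I'll confirm with a gentle touch on the free-end arm, which also presses the bar towards its catch.

```bash
python3 -c "
from u import *
rel([(.579,.052,.341,0),(.579,.052,.257,0)])"
```

```text
[0.1, -0.26, -0.0] [0.0, -0.0, 0.0]
[0.1, -0.26, 0.084] [0.0, -0.0, 0.0]
```

```bash
python3 -m jog '[{"translation":[0.1,-0.263,0],"dr":[0,0,0]},{"translation":[0.1,-0.263,0],"dr":[0,0,0]},{"translation":[0.1,-0.263,0],"dr":[0,0,0]},{"translation":[0.1,-0.263,0],"dr":[0,0,0]},{"translation":[0.1,-0.263,0],"dr":[0,0,0]},{"translation":[0.1,-0.263,0],"dr":[0,0,0]},{"translation":[0.1,-0.263,0],"dr":[0,0,0]},{"translation":[0.1,-0.263,0.04],"dr":[0,0,0]},{"translation":[0.1,-0.263,0.084],"dr":[0,0,0]},{"translation":[0.1,-0.263,0.084],"dr":[0,0,0]}]'; for i in 1; do python3 -m jog '[{"translation":[0.0003,-0.0015,0],"dr":[0,0,0]}]'; python3 -m jog '[{"translation":[0.0003,-0.0015,0],"dr":[0,0,0]}]'; python3 -m jog '[{"translation":[0.0003,-0.001,0],"dr":[0,0,0]}]'; done|egrep 'pos|cont'
```

```text
clock: 16.15
tool_pos: [0.5774, 0.0537, 0.2533]
tcp_rot: [3.141, 0.0, -0.009]
contact_force: [-0.1, -0.9, 0.9]
width: -0.0
gripper_force: 0.0
tool_pos: [0.58, 0.0562, 0.2578]
contact_force: [1.0, 0.8, 1.0]
tool_pos: [0.5806, 0.0584, 0.2582]
contact_force: [1.0, -0.3, 0.3]
tool_pos: [0.5806, 0.0595, 0.2573]
contact_force: [0.6, -0.0, -0.4]
```

```bash
(python3 -m jog '[{"translation":[0.0003,-0.001,0],"dr":[0,0,0]},{"translation":[0.0005,-0.002,0],"dr":[0,0,0]}]'; python3 -m jog '[{"translation":[0.0003,-0.001,0],"dr":[0,0,0]}]';python3 -m jog '[{"translation":[0.0003,-0.001,0],"dr":[0,0,0]}]')|egrep 'pos|cont'
```

```text
tool_pos: [0.5806, 0.0613, 0.2561]
contact_force: [-0.2, 0.2, 0.7]
tool_pos: [0.5808, 0.0623, 0.2559]
contact_force: [-0.1, -0.0, 0.3]
tool_pos: [0.5811, 0.0633, 0.2559]
contact_force: [-1.4, 0.5, 0.8]
```

```bash
(python3 -m jog '[{"translation":[0.0002,-0.0007,0],"dr":[0,0,0]}]')|egrep 'pos|cont'
```

```text
tool_pos: [0.5813, 0.0639, 0.2559]
contact_force: [-0.4, -1.9, 1.4]
```

```bash
(python3 -m jog '[{"translation":[0.0002,-0.0007,0],"dr":[0,0,0]}]')|egrep 'pos|cont'
```

```text
tool_pos: [0.5815, 0.0642, 0.2558]
contact_force: [-1.4, -3.0, 0.5]
```

```bash
(python3 -m jog '[{"translation":[0.0001,-0.0005,0],"dr":[0,0,0]},{"translation":[0.0001,-0.0005,0],"dr":[0,0,0]}]')|egrep 'pos|cont'
```

```text
tool_pos: [0.5815, 0.0644, 0.2558]
contact_force: [-2.1, -4.8, 1.4]
```

The wheel doesn't move at about 5 N, while turning it took only 2–3 N, so it is at its stop. Backing off clear.

```bash
python3 -m jog '[{"translation":[-0.002,0.008,0],"dr":[0,0,0]},{"translation":[-0.002,0.011,-0.01],"dr":[0,0,0]},{"translation":[-0.002,0.011,-0.06],"dr":[0,0,0]},{"translation":[-0.002,0.011,-0.085],"dr":[0,0,0]},{"translation":[-0.1,0.25,-0.085],"dr":[0,0,0]},{"translation":[-0.1,0.27,-0.085],"dr":[0,0,0]},{"translation":[-0.1,0.27,-0.085],"dr":[0,0,0]},{"translation":[-0.1,0.27,-0.085],"dr":[0,0,0]},{"translation":[-0.1,0.27,-0.085],"dr":[0,0,0]},{"translation":[-0.1,0.27,-0.085],"dr":[0,0,0]}]'; python3 - <<'E'
from u import *
from bench import optics
c=optics.camera("top");g=c["img"].max(2)
A=np.load("top2.npz")["img"].max(2)
m=np.zeros_like(g);m[120:215,285:345]=1
n,l,s,ce=cv2.connectedComponentsWithStats(((g<75)&(m>0)).astype(np.uint8))
print([ce[i].round(1).tolist() for i in range(1,n) if 6<s[i,4]<200])
for r in(200,206):print(A[r,295:318].tolist(),g[r,295:318].tolist())
d=cv2.absdiff(cv2.GaussianBlur(c["img"],(3,3),0),cv2.GaussianBlur(np.load("top0.npz")["img"],(3,3),0)).max(2)
for nm,(x,y) in dict(b1=(409,215),b2=(384,247),dish=(285,254),beaker=(231,165)).items():print(nm,d[y-15:y+15,x-15:x+15].max())
cv2.imwrite("pics/final.png",cv2.convertScaleAbs(c["img"][100:280,190:450,::-1],alpha=1.5).repeat(3,0).repeat(3,1))
E
```

```text
clock: 18.77
tool_pos: [0.4813, -0.2073, 0.3417]
tcp_rot: [3.141, -0.004, 0.002]
contact_force: [0.3, -0.4, -0.1]
width: 0.003
gripper_force: 0.0
[[324.9, 134.9], [327.3, 145.5], [302.3, 146.2], [316.5, 161.3], [310.6, 180.3]]
[101, 102, 102, 101, 102, 106, 98, 59, 32, 30, 30, 30, 28, 25, 24, 35, 53, 64, 65, 65, 66, 65, 64] [102, 103, 103, 103, 102, 108, 103, 69, 35, 30, 30, 30, 28, 27, 24, 28, 47, 62, 65, 65, 66, 65, 65]
[102, 102, 101, 100, 93, 69, 35, 30, 29, 30, 29, 26, 25, 36, 72, 98, 100, 99, 99, 98, 98, 99, 100] [103, 103, 103, 102, 99, 81, 39, 30, 30, 32, 29, 28, 25, 34, 69, 97, 101, 100, 100, 100, 100, 100, 101]
b1 103
b2 12
dish 10
beaker 10
```

View pics/final.png

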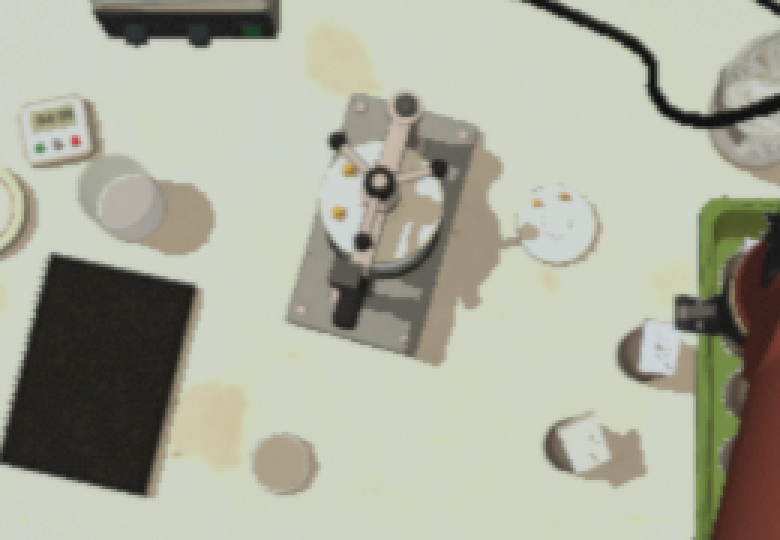

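The final view shows the bar in its catch (crop (347,280)), with one wheel arm (363,242) lying along it. The lid is seated and the bottles, dish and beaker are in place. The only change near one bottle is the gripper at the edge of view.

```bash
python3 -c "
from bench import job
print(job.hand_in())"
```

```text
the job is handed in; nothing more can be done
None
```

I closed the jar and handed the job in at 18.8 s: bar home in its catch (within about 0.5 mm in the last picture), then wheel turned clockwise to its stop with the pad on the lid; one push met the stop at about 30 N before I backed off, harder than the gentle finish you asked for, and the lid, bottles, dish and beaker stayed put.

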